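Unstack a wire spool and put its spacer plate on the spacer pile

TASK

I need the copper wire at the bottom of the spool stack. First lift the brass-wire spool off the top and stand it upright on the round wooden board, then lift off the metal spacer plate below it and lay it squarely on top of the pile of spacer plates, edges in line. Set both down gently, do not drop them or tip the spool over.

Things in the scene. Friction and masses are not known exactly. Their poses are not given: they have to be found in the camera images.
- top_spool: spool of brass wire with pale flanges, 40 mm in diameter, 24 mm tall, 0.09 kg, standing upright on top of the stack on the spacer plate; origin at the centre of its underside, z up its axle
- spacer: flat aluminium spacer plate 100 x 60 x 10 mm, about 0.15 kg, with a small bolt hole near each short end; it lies level on a copper-wire spool (48 mm diameter, 30 mm tall, standing loose on the bench) and carries the brass-wire spool; origin at the centre of its underside, x along the 100 mm length, y across the 60 mm width, z up; either way round is the same
- pile_top: upper one of two loose spacer plates, same kind (100 x 60 x 10 mm), lying squarely on one another on the bench as the spacer pile, whose top is 20 mm above the bench; origin at the centre of this plate's underside (10 mm below the pile's top), x along the 100 mm length, y across the width, z up
- round_board: round dark wooden board, 192 mm in diameter, 22 mm thick, lying on the bench with nothing on it; origin at the centre of its underside, z up
Things that resemble listed ones, but are neither listed nor needed, are in the scene too. Leave any blue look-alike of the top_spool alone.

How it is judged:
On the way:
1. the brass-wire spool stands upright on the round board, released (horizontal distance between top_spool and round_board below 0.075 m and z of top_spool in the frame of round_board between 0.017 and 0.027 m and angle between top_spool's own z axis and vertical below 0.12 rad and contact force between the fingers and top_spool below 0.1 N), for 0.2 s.
At the end, for the whole second after the job is handed in: The brass-wire spool stands upright (7 degrees) and at rest on the round board, centre within 75 mm of the board's. The spacer plate lies flat and at rest on the pile's two plates, centre within 15 mm of the top plate's and edges within 11 degrees of its edges (horizontal distance between top_spool and round_board below 0.075 m and z of top_spool in the frame of round_board between 0.017 and 0.027 m and angle between top_spool's own z axis and vertical below 0.12 rad and linear speed of each of top_spool, spacer below 0.02 m/s and horizontal distance between spacer and pile_top below 0.015 m and z of spacer in the frame of pile_top between 0.006 and 0.014 m and angle between the x axis of spacer and the x axis of pile_top, either way round below 0.2 rad and angle between spacer's own z axis and vertical below 0.1 rad and height (world z) of pile_top above 0.006 m); the robot touches nothing.
It fails at once if the brass-wire spool is tipped over (more than 35 degrees) (angle between top_spool's own z axis and vertical above 0.6 rad).
It fails at once if the brass-wire spool is dropped (falls or flies free of the fingers faster than 0.6 m/s, a fall of about 20 mm) (contact force between the fingers and top_spool below 0.05 N and linear speed of top_spool above 0.6 m/s).
It fails at once if the spacer plate is dropped (falls or flies free of the fingers faster than 0.6 m/s, a fall of about 20 mm) (contact force between the fingers and spacer below 0.05 N and linear speed of spacer above 0.6 m/s).
It also fails if it takes over 72 s, if anything falls off the work surface, if the arm or the gripper's body presses on something with over 40 N, if the wrist force passes 120 N, or if a joint passes its speed limit or range.

ROBOT

A 6-joint arm with a two-finger parallel gripper is mounted at the origin on a cart in front of the work surface, level with it; the furniture and walls round the work are solid. World frame = base frame: x ahead of the robot, y to its left, z up, the work surface at z = 0. Lengths are in m, angles in rad, forces in N, time in s.
With the tool pointing down it reaches from about 0.25 to 0.775 m from the base axis. Payload 4 kg.
Tool frame: the origin (TCP) lies midway between the tips of the shut fingers; the grasp point (between the pads) lies 19 mm behind it (robot.pinch_z is the distance from the TCP to the grasp point, in m); x points along the fingers, y is the direction in which the jaws open and shut, and the axes are right-handed (so a half turn about x gives the same grasp; the last joint's range is limited). The gripper opens to 94 mm and grips with 3 to 60 N. Pads are 16 mm wide; open, the fingers measure 119 mm over their backs; the gripper's body (75 mm by 177 mm) begins 78 mm behind the grasp point.
Start: joints at [1.226, 0.087, 1.371, -0, 1.684, -0.103], TCP at [0.132, 0.534, 0.179] pointing down, gripper open.
Joint ranges: [-3.1, 3.1], [-0.76, 2.03], [0.27, 2.55], [-1.08, 4.22], [0.17, 2.65], [-2.57, 2.57]. Speed limits (rad/s): [2.79, 2.79, 3.14, 3.14, 3.14, 3.14].

INTERFACE

Orientations are given as [roll, pitch, yaw] about the fixed x, y, z axes, in that order (R = Rz(yaw) Ry(pitch) Rx(roll)).
In Python, from bench import robot, imaging gives the robot as it stands. The module is installed in compiled form; this text tells all that it offers.
- The arm moves only by the tool drive_tool, never from a script. Its argument "commands" is a list that holds one entry, the list of rows, each a list of 4 numbers: the shift along the tool's x, y, z as a fraction of full scale, then the turn about the tool's x as a fraction of full scale. A call has 1 to 20 rows; each row shifts and turns the commanded pose from where the row before left it, along the tool's axes as they then stand; what a row does not reach is not made up. Full scale, the value 1, is 0.25 m for a shift and 360 degrees for a turn. A row lasts 1/10 s, in which the tool goes at most 50 mm and 8.59 degrees, less where a joint would pass 70% of its speed; a pose out of reach is approached as far as the arm can. A call with a number of a shift or a turn outside -1 to 1 is refused whole. A call with a gripper value outside its range is refused whole. "grip" is the opening, from 0 (shut) to 1 (fully open), set as the call begins (left out, the last holds). The fingers move at their own pace and stop on an object; the grip force is fixed at half the most. Time passes only in rows, so rows that do not move let the fingers close. It gives the time, the measured TCP pose, the force and the opening at its end, in the units of the state.
- robot.get_obs(): the state, without advancing time (a new reading comes with each control period).
- imaging.snapshot(name): name is "scene" or "top" or "wrist"; returns a dict with "pixels" (480x640x3 uint8, red, green, blue), "z_map" (480x640 float32, m along the optical axis (not along the pixel's ray), 0 where there is no reading), "mtx" (3x3 intrinsics, pixels), "k1" (the pictures are not rectified: a ray, as slopes to the right and down, at radius r is drawn at 1 + k1 r^2 times it, then the intrinsics apply), "extrinsics" (4x4, takes a point from world to camera coordinates). Camera axes: x right, y up, looking along -z (the intrinsics and any distortion apply to the point x, -y, -z); pixel columns grow to the right and rows downward; lengths in m; the calibration is good to about 2 mm. A picture is of the moment at which its call begins.
- robot.close_job(): hands the job in, once; it reports no verdict.
The state is a dict: "time": time; "joint_positions": joint angles; "qvel": joint speeds; "joint_torque": joint torques, N m; "tool_pos": TCP position; "ee_rot": TCP orientation; "wrist_force": force on the tool from outside, world axes, zero at the start; "wrist_torque": the same for the moment, N m; "width": finger opening in m.
Only numpy, scipy, OpenCV 4.12 (cv2) and the standard library are available. Lean on these libraries where they do the work, as an engineer would, in place of code of your own. Each camera call takes 0.05 s, during which the arm holds its last target.

## Working session

There is one attempt and no reset: what is moved stays moved. The work goes in short steps, Python scripts to look and compute and a tool call to move; the robot and the scene stay as the last step left them, time stands still between calls to the robot, and variables do not carry over. Pictures are saved under pics/ and viewed, and the job is handed in when it is done.

Besides the shell and the picture viewer there is one more tool, called after "Emit:" by a JSON object that holds its "fn" and its "kwargs". drive_tool: Moves the arm, as the interface text tells. Shift numbers are shares of 0.25 m and turn numbers shares of 360 degrees, none past 1 either way. Its arguments: {"type":"object","properties":{"commands":{"type":"array","items":{"type":"array","items":{"type":"array","items":{"type":"number","minimum":-1,"maximum":1}}}},"grip":{"type":"number"}},"required":["commands"]}

```bash
mkdir -p pics
cat > h.py <<'E'
import numpy as np, cv2
from bench import robot, imaging
def snap(n,f):
    s=imaging.snapshot(n); cv2.imwrite('pics/'+f+'.png',s['pixels'][:,:,::-1]); np.savez('pics/'+f+'.npz',**s); return s
def load(f): return dict(np.load('pics/'+f+'.npz'))
def ray(s,u,v):
    K=s['mtx'];k=float(s['k1']);a=np.array([(u-K[0,2])/K[0,0],(v-K[1,2])/K[1,1]]);b=a.copy()
    for _ in range(30): b=a/(1+k*(b@b))
    T=s['extrinsics'];R=T[:3,:3];c=-R.T@T[:3,3]
    return c,R.T@np.array([b[0],-b[1],-1.])
def onplane(s,u,v,z):
    c,d=ray(s,u,v);return c+d*(z-c[2])/d[2]
def depthpt(s,u,v):
    c,d=ray(s,u,v);return c+d*s['z_map'][int(round(v)),int(round(u))]
E
python3 - <<'E'
from h import *
for n in ['scene','top','wrist']:
    s=snap(n,n+'0'); T=s['extrinsics']; print(n,s['mtx'].tolist(),s['k1'],-T[:3,:3].T@T[:3,3])
print(robot.get_obs(),robot.pinch_z)
E
```

```text
scene [[452.8331941631014, 0.0, 321.5256663403057], [0.0, 452.8331941631014, 237.80991211634347], [0.0, 0.0, 1.0]] -0.07936847600866685 [-0.09692045 -0.7374261   0.69543498]
top [[574.2344869631332, 0.0, 322.4201623975635], [0.0, 574.2344869631332, 242.86297656193642], [0.0, 0.0, 1.0]] -0.09547470834738876 [-3.59842272e-01 -1.29593372e-03  1.33503790e+00]
wrist [[338.16680117622354, 0.0, 321.8562944560784], [0.0, 338.16680117622354, 234.5740880791915], [0.0, 0.0, 1.0]] 0.01001400673603334 [0.05079773 0.55396731 0.38294048]
{'time': 0.15, 'joint_positions': array([ 1.22589795e+00,  8.77583787e-02,  1.37188681e+00, -3.42879398e-05,
        1.68359986e+00, -1.03070084e-01]), 'qvel': array([ 1.60800329e-03,  1.00077823e-04, -5.18463277e-03,  2.42208263e-03,
       -1.72060543e-03,  3.03196572e-05]), 'joint_torque': array([ 1.53966415e-03, -3.40643728e+01, -3.02793145e+01,  7.19542033e-02,
        3.05013859e-02, -9.27397286e-05]), 'tool_pos': array([0.13155668, 0.53355779, 0.17839806]), 'ee_rot': array([-1.65324701,  1.56914357, -1.89507913]), 'wrist_force': array([-0.39214363, -0.41812567,  0.41508868]), 'wrist_torque': array([0.03512005, 0.00023787, 0.00322438]), 'width': 0.0938545431009364} 0.0188
```

View pics/scene0.png

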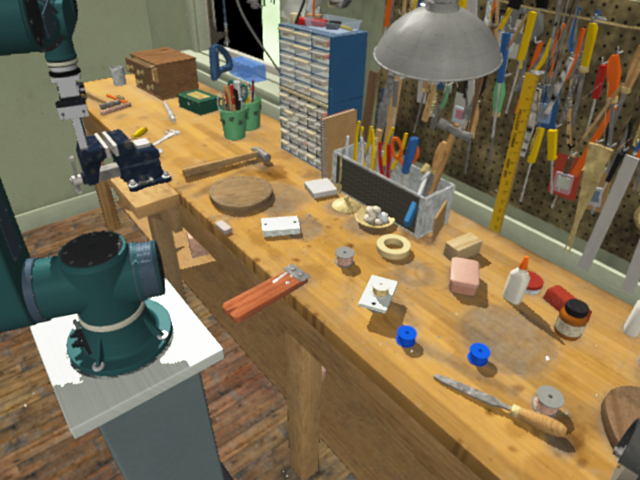

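View pics/top0.png

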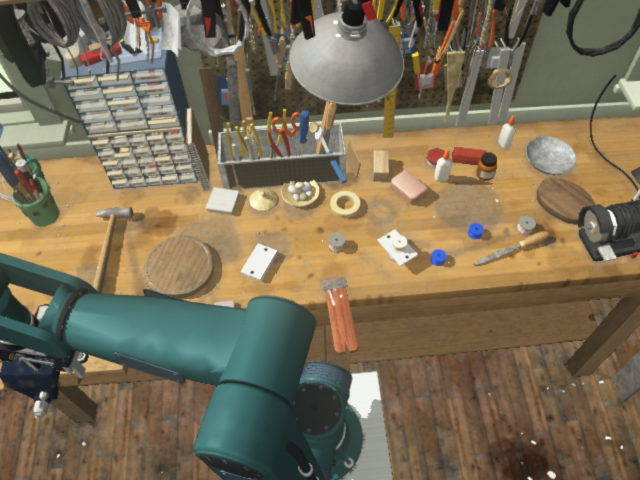

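View pics/wrist0.png

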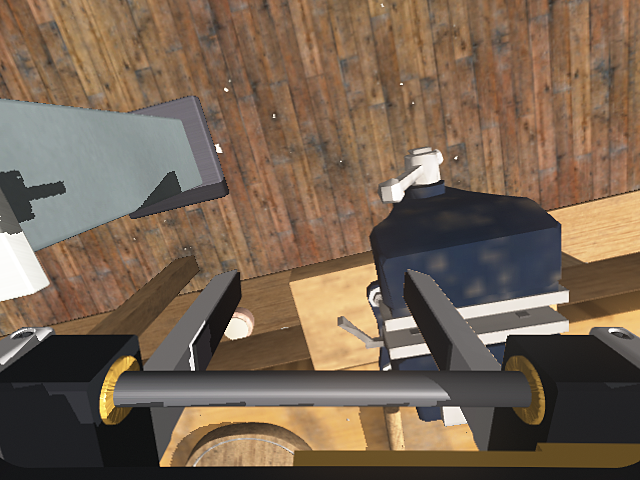

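Run:
```python
from h import *
s=load('top0');c=load('scene0')
for nm,S,L in [('top',s,dict(board=(179,265),bL=(146,265),bR=(213,265),boardR=(565,200),pile=(261,262),stack=(398,243),spl=(400,239),whiteplate=(222,200),sp_grey=(337,242))),
 ('scene',c,dict(board=(242,194),pile=(281,227),plate=(368,300),spool=(380,287),whiteplate=(321,188),boardR=(625,418)))]:
    for k,(u,v) in L.items(): print(nm,k,depthpt(S,u,v).round(3))
def crop(S,f,x0,x1,y0,y1,k): cv2.imwrite('pics/'+f,cv2.resize(S['pixels'][y0:y1,x0:x1,::-1],None,fx=k,fy=k,interpolation=cv2.INTER_CUBIC))
crop(s,'c1.png',130,450,190,310,2.5)
crop(c,'c2.png',190,510,160,380,2.5)
```

```text
top board [0.491 0.336 0.015]
top bL [0.498 0.426 0.019]
top bR [0.488 0.244 0.006]
top boardR [ 0.598 -0.779  0.025]
top pile [0.477 0.111 0.018]
top stack [ 0.469 -0.257  0.068]
top spl [ 0.482 -0.265  0.066]
top whiteplate [0.706 0.22  0.014]
top sp_grey [ 0.516 -0.1    0.026]
scene board [0.482 0.309 0.024]
scene pile [0.472 0.096 0.022]
scene plate [ 0.443 -0.264  0.038]
scene spool [ 0.471 -0.268  0.062]
scene whiteplate [0.7   0.204 0.017]
scene boardR [ 0.594 -0.753  0.026]
```

View pics/c1.png

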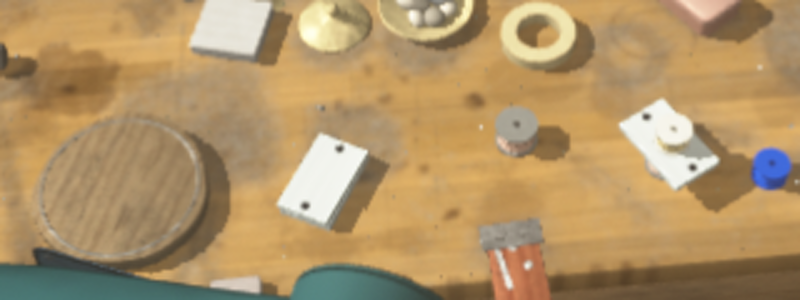

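View pics/c2.png

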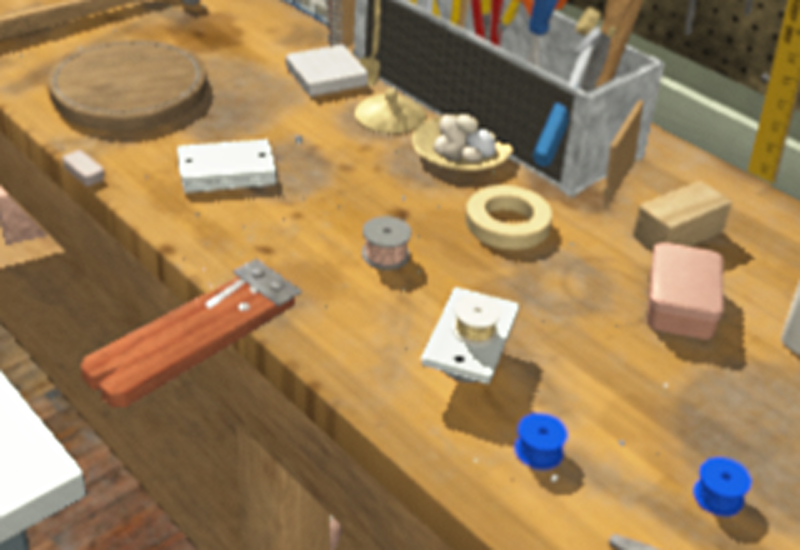

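```bash
cat >> h.py <<'E'
def blobs(S,box,smax=40,vmin=170):
    x0,x1,y0,y1=box
    hsv=cv2.cvtColor(S['pixels'],cv2.COLOR_RGB2HSV)
    m=((hsv[...,1]<smax)&(hsv[...,2]>vmin)).astype(np.uint8)
    mm=np.zeros_like(m);mm[y0:y1,x0:x1]=m[y0:y1,x0:x1]
    n,l,st,ct=cv2.connectedComponentsWithStats(mm)
    return [( (l==i).astype(np.uint8),st[i],ct[i]) for i in range(1,n) if st[i,4]>25]
def rect(S,m,z):
    p=np.argwhere(m)[:,::-1]; P=np.array([onplane(S,u,v,z)[:2] for u,v in p],np.float32)
    r=cv2.minAreaRect(P*1000); b=cv2.boxPoints(r)
    e=[b[1]-b[0],b[2]-b[1]]; L=max(e,key=np.linalg.norm)
    return np.round(r[0],1),np.round(r[1],1),np.degrees(np.arctan2(L[1],L[0]))%180
E
python3 - <<'E'
from h import *
from scipy.spatial.transform import Rotation as Ro
s=load('top0');c=load('scene0')
for sm,vm in [(35,180),(50,160)]:
  for n,S,box,z in [('top pile',s,(235,285,235,285),.02),('scene pile',c,(255,305,210,242),.02),('top plate',s,(375,420,225,270),.04),('scene plate',c,(355,400,270,315),.04)]:
    for m,st,ct in blobs(S,box,sm,vm): print(n,st,ct.round(1),*rect(S,m,z))
R=Ro.from_euler('xyz',robot.get_obs()['ee_rot']).as_matrix(); print(R.round(3))
def crop(S,f,x0,x1,y0,y1,k): cv2.imwrite('pics/'+f,cv2.resize(S['pixels'][y0:y1,x0:x1,::-1],None,fx=k,fy=k,interpolation=cv2.INTER_NEAREST))
crop(s,'c3.png',370,430,220,280,10)
crop(c,'c4.png',350,410,265,325,10)
E
```

```text
top pile [241 244  36  36 687] [258.3 261.3] [478.9 118.7] [ 59.5 106.2] 150.7512
scene pile [261 216  39  19 503] [279.9 223.8] [477.6 106.5] [ 83.9 100.2] 150.09903
top plate [378 230  39  36 596] [395.7 246.7] [ 475.9 -259.8] [100.8  67.8] 28.00235
scene plate [359 275  38  36 633] [376.8 291.3] [ 476.5 -261.2] [103.   60.2] 28.984562
top pile [241 243  36  38 729] [258.2 261.6] [478.8 118.7] [ 60.7 107.1] 150.78275
scene pile [261 216  39  20 634] [280.2 225.4] [477.8 105.7] [ 86.2 101.6] 150.38025
top plate [378 230  40  36 693] [396.7 247.1] [ 474.3 -257.7] [103.   73.5] 28.144918
scene plate [359 275  38  38 728] [376.7 292.5] [ 474.9 -262.1] [108.2  60.7] 28.780138
[[-0.001  0.239  0.971]
 [-0.002  0.971 -0.239]
 [-1.    -0.002 -0.   ]]
```

View pics/c3.png

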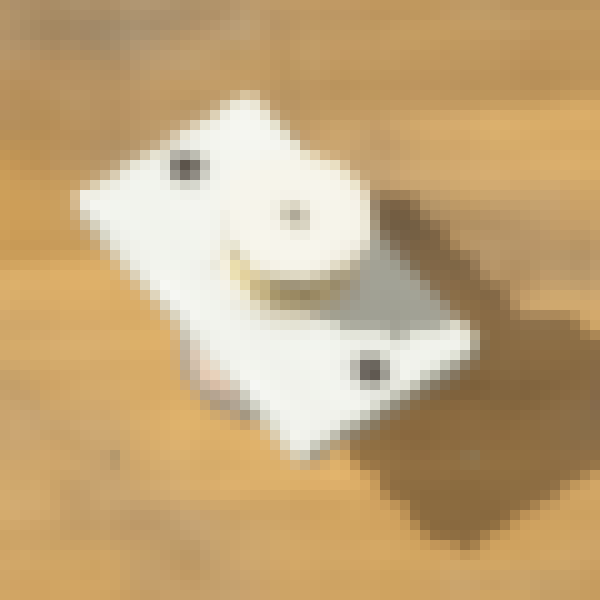

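View pics/c4.png

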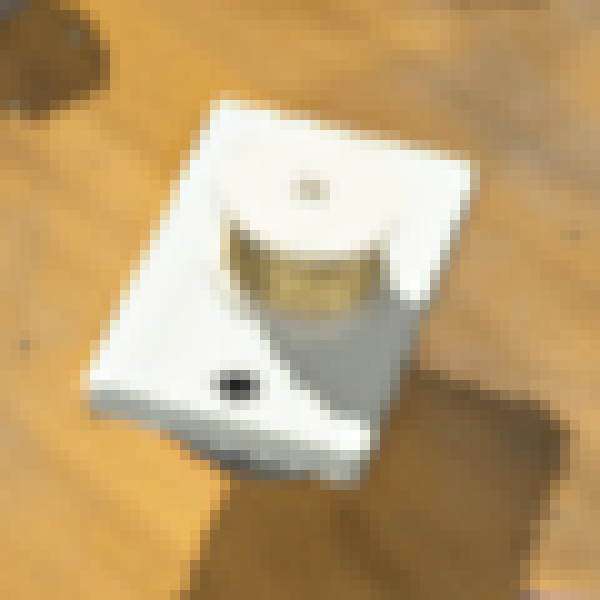

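Run:
```python
from h import *
s=load('top0');c=load('scene0')
def q(S,z,*p):
    for u,v in p: print((onplane(S,u,v,z)*1000).round(1))
print('plate top corners/holes');q(s,.04,(378,239.5),(395,229.5),(417.5,254),(400.5,265.5),(388.5,236.5),(407,257))
print('scene plate corners');q(c,.04,(359,303.2),(372.5,275),(397.3,281.5),(387.2,310))
print('spool top',);q(s,.064,(399.3,241.4));q(c,.064,(381,283.8))
print('pile');q(s,.02,*[(u/2.5+130-.3,v/2.5+190-.3) for u,v in [(340,148),(305,206)]]);q(c,.02,*[(u/2.5+190-.3,v/2.5+160-.3) for u,v in [(190,160),(263,155)]])
def crop(S,f,x0,x1,y0,y1,k): cv2.imwrite('pics/'+f,cv2.resize(S['pixels'][y0:y1,x0:x1,::-1],None,fx=k,fy=k,interpolation=cv2.INTER_NEAREST))
# board: depth>0.012 within area
for n,S,box in [('top',s,(130,230,220,310)),('scene',c,(195,290,165,225))]:
    P=[]
    for v in range(box[2],box[3]):
        for u in range(box[0],box[1]):
            if S['z_map'][v,u]>0:
                p=depthpt(S,u,v)
                if .014<p[2]<.032: P.append(p)
    P=np.array(P);(a,r)=cv2.minEnclosingCircle((P[:,:2]*1000).astype(np.float32));print(n,len(P),a,r,np.median(P,0))
```

```text
plate top corners/holes
[ 503.8 -210.6   40. ]
[ 532.2 -262.    40. ]
[ 446.7 -309.3   40. ]
[ 415.5 -258.    40. ]
[ 510.8 -240.6   40. ]
[ 440.1 -279.6   40. ]
scene plate corners
[ 419.8 -260.4   40. ]
[ 507.7 -212.1   40. ]
[ 535.6 -262.7   40. ]
[ 451.7 -311.7   40. ]
spool top
[ 476.1 -262.4   64. ]
[ 479.2 -263.5   64. ]
pile
[517.1  97.1  20. ]
[446.4 137.1  20. ]
[450.8 136.6  20. ]
[519.3  96.5  20. ]
top 3277 (459.6039123535156, 302.5741271972656) 145.3031005859375 [0.48625904 0.33743638 0.02050325]
scene 1927 (478.4285583496094, 330.35528564453125) 230.65310668945312 [0.48349339 0.32122121 0.0209014 ]
```

Taken for the wanted things:
- **Brass spool:** at top (399,241) on the plate. The others are a loose grey/copper spool (337,242), the blue spools (438,257) and (476,231), and a grey spool (527,226).
- **Spacer:** under the brass spool, at top (397,247).
- **Pile:** holed white plates at (261,262), not the plain hole-less block at (222,200).
- **Board:** the roughly 190 mm disc at (179,265), not the smaller, out-of-reach one at (565,200).

The crops confirm these: pale flanges and brass wire on top, and two bolt holes on both the spacer and the pile.

I'm moving above the stack.

Emit:
{"fn": "drive_tool", "kwargs": {"commands": [[[0, -0.06, 0.05, 0], [0, -0.138, 0.105, 0], [0, -0.138, 0.105, 0], [0, -0.138, 0.105, 0], [0, -0.138, 0.105, 0], [0, -0.138, 0.105, 0], [0, -0.138, 0.105, 0], [0, -0.138, 0.105, 0], [0, -0.138, 0.105, 0], [0, -0.138, 0.105, 0], [0, -0.138, 0.105, 0], [0, -0.138, 0.105, 0], [0, -0.138, 0.105, 0], [0, -0.138, 0.105, 0], [0, -0.138, 0.105, 0], [0, -0.138, 0.105, 0], [0, -0.138, 0.105, 0], [0, -0.138, 0.105, 0], [0, -0.138, 0.105, 0], [0, -0.138, 0.105, 0]]], "grip": 1}}

```text
time: 2.15
tool_pos: [0.4678, -0.2411, 0.1788]
ee_rot: [2.365, 1.57, 2.122]
wrist_force: [1.1, 1.1, 0.3]
width: 0.0939
```

Emit:
{"fn": "drive_tool", "kwargs": {"commands": [[[0, -0.08, 0.05, 0.01], [0, 0, 0, 0.023], [0, 0, 0, 0.023], [0, 0, 0, 0.023], [0, 0, 0, 0.023], [0, 0, 0, 0.023], [0, 0, 0, 0.023], [0, 0, 0, 0.023], [0, 0, 0, 0.023], [0, 0, 0, 0.023], [0, 0, 0, 0.023], [0, 0, 0, 0.023], [0, 0, 0, 0.023], [0, 0, 0, 0.023], [0, 0, 0, 0.023], [0, 0, 0, 0.023], [0, 0, 0, 0.023], [0, 0, 0, 0.003], [0, 0, 0, 0]]]}}

```text
time: 4.05
tool_pos: [0.4747, -0.2617, 0.1789]
ee_rot: [-1.272, 1.57, 2.378]
wrist_force: [-0.1, 0.3, 0.5]
width: 0.0943
```

Run:
```python
from h import *
from scipy.spatial.transform import Rotation as Ro
s=snap('wrist','w1');o=robot.get_obs();R=Ro.from_euler('xyz',o['ee_rot']).as_matrix();print(o['time'],o['tool_pos'],R.round(4),o['joint_positions'].round(2))
T=s['extrinsics'];print(-T[:3,:3].T@T[:3,3])
```

```text
4.1 [ 0.47476508 -0.26173553  0.17898096] [[-4.000e-04  4.867e-01 -8.736e-01]
 [ 4.000e-04 -8.736e-01 -4.867e-01]
 [-1.000e+00 -5.000e-04  2.000e-04]] [-0.61  0.07  1.39  0.    1.68  0.45]
[ 0.54690127 -0.22119852  0.38360006]
```

View pics/w1.png

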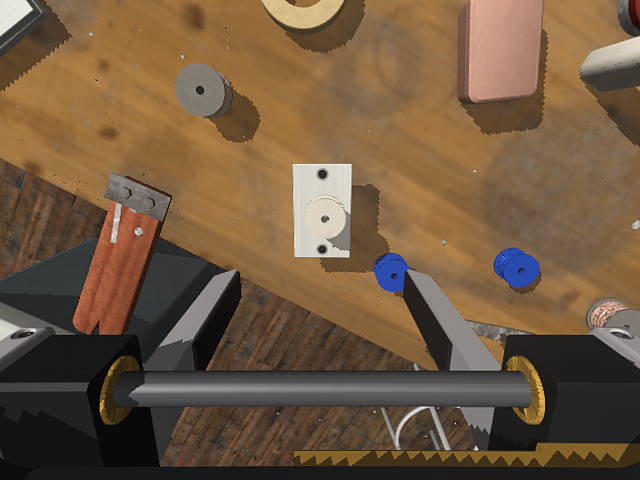

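Run:
```python
from h import *
from scipy.spatial.transform import Rotation as Ro
s=load('w1');o=robot.get_obs();R=Ro.from_euler('xyz',o['ee_rot']).as_matrix();t=o['tool_pos']
for n,u,v,z in [('spool hub',325,219,.064),('h1',322,174,.04),('h2',322,249.5,.04),('blue',394,276,.024),('c',293,164,.04),('c',351.5,164,.04),('c',293.5,257.5,.04),('c',350,257.5,.04)]:
    p=onplane(s,u,v,z);print(n,(p*1000).round(1),'tool frame mm',((p-t)@R*1000).round(1), 'depthz',depthpt(s,u+7,v)[2].round(3))
```

```text
spool hub [ 479.6 -262.2   64. ] tool frame mm [115.    2.9  -4. ] depthz 0.063
h1 [ 513.7 -239.9   40. ] tool frame mm [ 1.39e+02 -1.00e-01 -4.47e+01] depthz 0.039
h2 [ 443.6 -279.    40. ] tool frame mm [139.    0.   35.6] depthz 0.039
blue [ 451.1 -369.7   24. ] tool frame mm [155.   82.8  73.2] depthz 0.023
c [ 508.2 -209.8   40. ] tool frame mm [139.  -29.  -54.5] depthz 0.038
c [ 536.7 -260.8   40. ] tool frame mm [139.   29.3 -54.6] depthz -0.001
c [ 420.6 -256.6   40. ] tool frame mm [139.  -30.8  44.7] depthz -0.001
c [ 450.4 -309.9   40. ] tool frame mm [139.   30.3  44.7] depthz -0.001
```

Emit:
{"fn": "drive_tool", "kwargs": {"commands": [[[0.05, 0.011, -0.016, 0], [0.09, 0, 0, 0], [0.09, 0, 0, 0], [0.09, 0, 0, 0], [0.09, 0, 0, 0], [0.06, 0, 0, 0], [0.04, 0, 0, 0], [0.02, 0, 0, 0], [0.01, 0, 0, 0], [0, 0, 0, 0], [0, 0, 0, 0]]]}}

```text
time: 5.2
tool_pos: [0.4804, -0.2627, 0.0453]
ee_rot: [2.089, 1.569, -0.547]
wrist_force: [-0.4, -0.4, 1.2]
width: 0.094
```

Run:
```python
from h import *
s=snap('wrist','w2');o=robot.get_obs();print(o['time'],o['tool_pos'],o['wrist_force'])
```

```text
5.25 [ 0.48035216 -0.26269329  0.0452939 ] [ 0.36456963 -0.22855775  0.60929134]
```

View pics/w2.png

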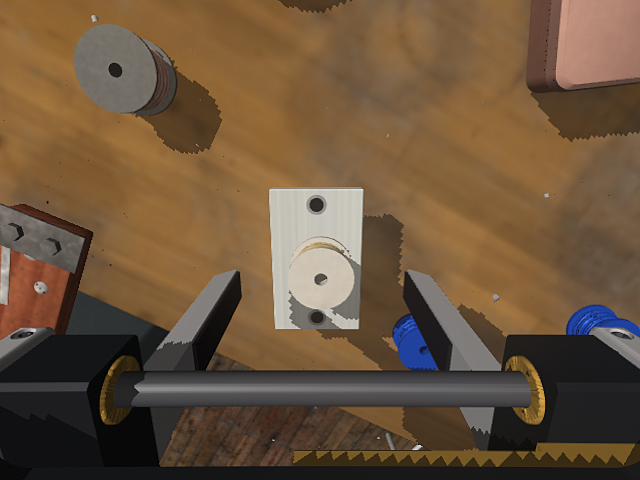

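The spool hub is at (321,279), midway between the fingertips at (240,272) and (406,272). Closing now.

Emit:
{"fn": "drive_tool", "kwargs": {"commands": [[[0.004, 0, 0, 0], [0, 0, 0, 0], [0, 0, 0, 0], [0, 0, 0, 0], [0, 0, 0, 0], [0, 0, 0, 0], [0, 0, 0, 0], [0, 0, 0, 0], [0, 0, 0, 0], [0, 0, 0, 0]]], "grip": 0}}

```text
time: 6.25
tool_pos: [0.4797, -0.2623, 0.0432]
ee_rot: [-2.824, 1.571, 0.824]
wrist_force: [-0.5, -0.3, -0.5]
width: 0.0174
```

Emit:
{"fn": "drive_tool", "kwargs": {"commands": [[[0, 0, 0, 0], [-0.01, 0, 0, 0], [-0.02, 0, 0, 0], [-0.05, 0, 0, 0], [0, 0, 0, 0]]]}}

```text
time: 6.75
tool_pos: [0.4812, -0.2633, 0.0661]
ee_rot: [2.058, 1.566, -0.577]
wrist_force: [0.3, -0.5, -0.1]
width: 0.0003
```

Run:
```python
from h import *
s=snap('wrist','w3');s=snap('scene','s3');cv2.imwrite('pics/s3c.png',cv2.resize(s['pixels'][220:340,300:460,::-1],None,fx=5,fy=5))
```

```text
(no output)
```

View pics/w3.png

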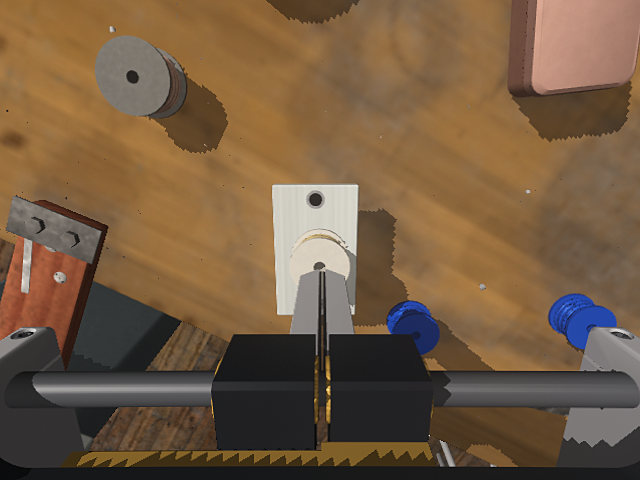

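View pics/s3c.png

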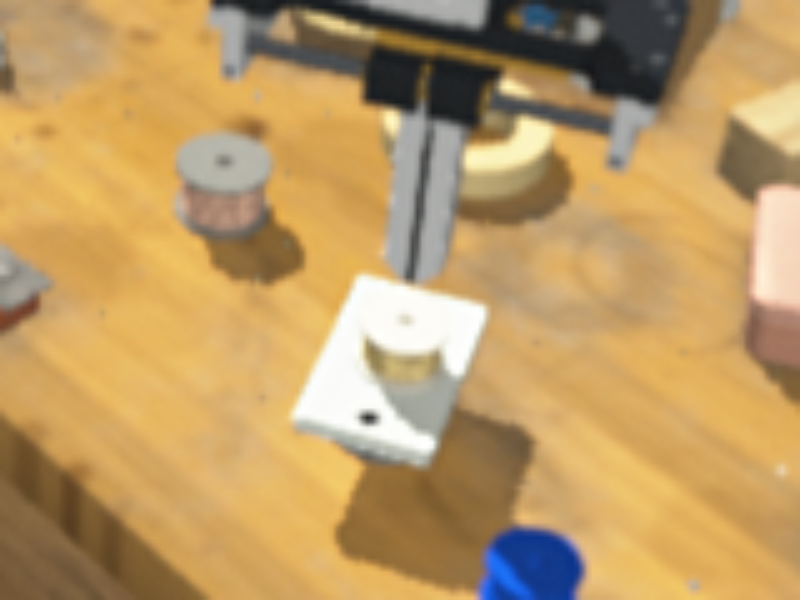

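```bash
cat >> h.py <<'E'
def proj(S,p):
    T=S['extrinsics'];q=T[:3,:3]@p+T[:3,3];a=np.array([q[0],-q[1]])/-q[2];a=a*(1+float(S['k1'])*(a@a));K=S['mtx'];return K[0,0]*a[0]+K[0,2],K[1,1]*a[1]+K[1,2]
E
python3 - <<'E'
from h import *
w=load('w3');s=load('s3');t=robot.get_obs()['tool_pos'];print(t,robot.get_obs()['ee_rot'])
print(proj(w,t),proj(s,t))
T=w['extrinsics'];c=-T[:3,:3].T@T[:3,3];print(c,T[:3,:3].round(3))
for n,S,p in [('w',w,(321,275)),('w',w,(321,280)),('s',s,(383,273)),('w',w,(319,266))]: print(n,p,depthpt(S,*p).round(4), onplane(S,*p,.066).round(4))
print('scene spool hub',onplane(s,405/5+300,319/5+220,.064))
cv2.imwrite('pics/w3c.png',cv2.resize(w['pixels'][170:340,240:400,::-1],None,fx=3.5,fy=3.5))
E
```

```text
[ 0.48030504 -0.26266806  0.06434049] [ 2.0777905   1.56875982 -0.55792121]
(np.float64(320.63422655442383), np.float64(267.088475509469)) (np.float64(381.1007338683507), np.float64(283.2643077348292))
[ 0.55256228 -0.22231219  0.27098273] [[ 0.485 -0.874  0.005]
 [ 0.84   0.465 -0.281]
 [ 0.244  0.141  0.96 ]]
w (321, 275) [ 0.4876 -0.2588  0.0968] [ 0.4761 -0.2652  0.066 ]
w (321, 280) [ 0.4878 -0.2587  0.104 ] [ 0.473 -0.267  0.066]
s (383, 273) [ 0.4733 -0.2699  0.101 ] [ 0.5068 -0.2424  0.066 ]
w (319, 266) [ 0.476  -0.2638  0.0515] [ 0.481 -0.261  0.066]
scene spool hub [ 0.4791893  -0.26350541  0.064     ]
```

View pics/w3c.png

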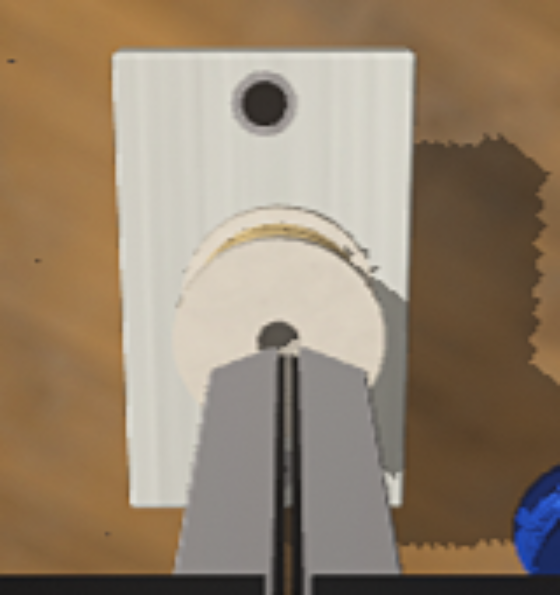

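Run:
```python
from h import *
w=load('w3');s=load('s3')
for u in (379,381,384,386):
    print(u,[(v,depthpt(s,u,v).round(3).tolist()) for v in range(262,281,2)])
for u in (312,330):
    print(u,[(v,depthpt(w,u,v).round(3).tolist()) for v in range(268,300,4)])
for f in ['w0'.replace('w0','wrist0'),'w2']:
    W=load(f);T=W['extrinsics'];c=-T[:3,:3].T@T[:3,3]
    print(f,c,[(v,depthpt(W,234,v).round(3).tolist()) for v in range(266,300,5)])
```

```text
379 [(262, [0.469, -0.26, 0.126]), (264, [0.471, -0.258, 0.119]), (266, [0.471, -0.259, 0.114]), (268, [0.47, -0.261, 0.11]), (270, [0.47, -0.261, 0.105]), (272, [0.471, -0.261, 0.099]), (274, [0.47, -0.263, 0.095]), (276, [0.556, -0.191, -0.001]), (278, [0.49, -0.247, 0.064]), (280, [0.485, -0.252, 0.064])]
381 [(262, [0.473, -0.261, 0.125]), (264, [0.471, -0.263, 0.121]), (266, [0.468, -0.267, 0.12]), (268, [0.473, -0.263, 0.111]), (270, [0.47, -0.266, 0.108]), (272, [0.471, -0.266, 0.102]), (274, [0.473, -0.266, 0.096]), (276, [0.557, -0.196, 0.001]), (278, [0.495, -0.248, 0.062]), (280, [0.488, -0.255, 0.064])]
384 [(262, [0.473, -0.269, 0.129]), (264, [0.473, -0.27, 0.125]), (266, [0.476, -0.268, 0.117]), (268, [0.474, -0.27, 0.114]), (270, [0.474, -0.271, 0.11]), (272, [0.475, -0.27, 0.103]), (274, [0.474, -0.272, 0.099]), (276, [0.564, -0.2, -0.0]), (278, [0.521, -0.235, 0.039]), (280, [0.494, -0.259, 0.064])]
386 [(262, [0.475, -0.272, 0.131]), (264, [0.475, -0.273, 0.126]), (266, [0.477, -0.272, 0.119]), (268, [0.476, -0.274, 0.115]), (270, [0.477, -0.274, 0.109]), (272, [0.
[... 456 characters left out ...]
.096]), (276, [0.491, -0.262, 0.102]), (280, [0.491, -0.262, 0.107]), (284, [0.491, -0.262, 0.111]), (288, [0.492, -0.262, 0.118]), (292, [0.491, -0.262, 0.121]), (296, [0.491, -0.262, 0.125])]
wrist0 [0.05079773 0.55396731 0.38294048] [(266, [0.457, 0.089, -0.88]), (271, [0.11, 0.488, 0.208]), (276, [0.112, 0.488, 0.21]), (281, [0.113, 0.49, 0.215]), (286, [0.115, 0.489, 0.217]), (291, [0.117, 0.489, 0.219]), (296, [0.12, 0.488, 0.218])]
w2 [ 0.55218118 -0.22206305  0.25004952] [(266, [0.431, -0.21, -0.001]), (271, [0.465, -0.215, 0.074]), (276, [0.464, -0.216, 0.077]), (281, [0.464, -0.218, 0.083]), (286, [0.461, -0.219, 0.084]), (291, [0.459, -0.22, 0.084]), (296, [0.457, -0.221, 0.085])]
```

The grasp closed on air. Both the scene and wrist depth put the fingertips about 29 mm above the reported TCP: tips at z≈0.094 with the TCP reported at 0.064. The spool at scene (381,284) is untouched. From here I take tip z = reported z + 0.029.

Emit:
{"fn": "drive_tool", "kwargs": {"commands": [[[0, 0, 0, 0], [0, 0, 0, 0], [0, 0, 0, 0], [0, 0, 0, 0], [0, 0, 0, 0], [0, 0, 0, 0], [0, 0, 0, 0], [0, 0, 0, 0], [0, 0, 0, 0], [0, 0, 0, 0]]], "grip": 1}}

```text
time: 7.85
tool_pos: [0.4797, -0.2623, 0.0633]
ee_rot: [-2.572, 1.571, 1.076]
wrist_force: [0.3, 0.1, -0.3]
width: 0.0771
```

Emit:
{"fn": "drive_tool", "kwargs": {"commands": [[[0.04, 0, 0, 0], [0.05, 0, 0, 0], [0.04, 0, 0, 0], [0.03, 0, 0, 0], [0.02, 0, 0, 0], [0.01, 0, 0, 0], [0, 0, 0, 0], [0, 0, 0, 0]]]}}

```text
time: 8.65
tool_pos: [0.48, -0.2625, 0.0162]
ee_rot: [2.118, 1.57, -0.518]
wrist_force: [-0.1, 0.3, 0.8]
width: 0.0943
```

Run:
```python
from h import *
w=snap('wrist','w4');s=snap('scene','s4');cv2.imwrite('pics/s4c.png',cv2.resize(s['pixels'][220:340,300:460,::-1],None,fx=5,fy=5))
o=robot.get_obs();print(o['time'],o['tool_pos'],o['wrist_force'],o['width'])
for u in (234,411): print([(v,depthpt(w,u,v).round(3).tolist()) for v in range(266,300,5)])
```

```text
8.75 [ 0.48011501 -0.26252742  0.01634843] [-0.42181453 -0.56334621 -0.2446127 ] 0.09421167383420863
[(266, [0.445, -0.211, -0.001]), (271, [0.465, -0.215, 0.046]), (276, [0.463, -0.216, 0.047]), (281, [0.464, -0.217, 0.054]), (286, [0.462, -0.219, 0.055]), (291, [0.459, -0.22, 0.055]), (296, [0.457, -0.221, 0.056])]
[(266, [0.505, -0.32, -0.001]), (271, [0.512, -0.301, 0.045]), (276, [0.511, -0.3, 0.052]), (281, [0.51, -0.3, 0.055]), (286, [0.508, -0.3, 0.059]), (291, [0.506, -0.301, 0.059]), (296, [0.504, -0.303, 0.059])]
```

View pics/w4.png

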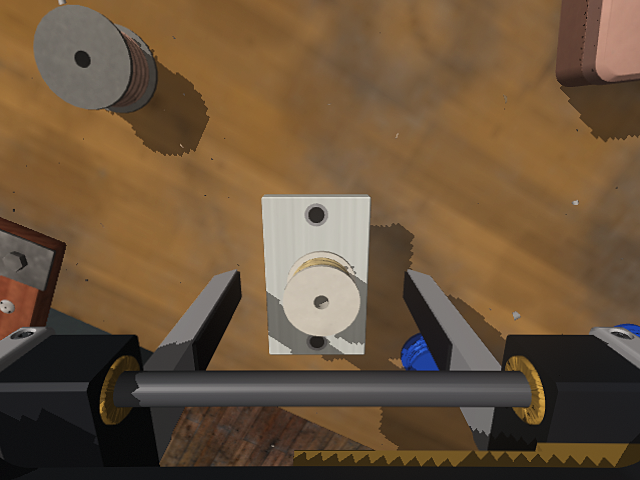

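View pics/s4c.png

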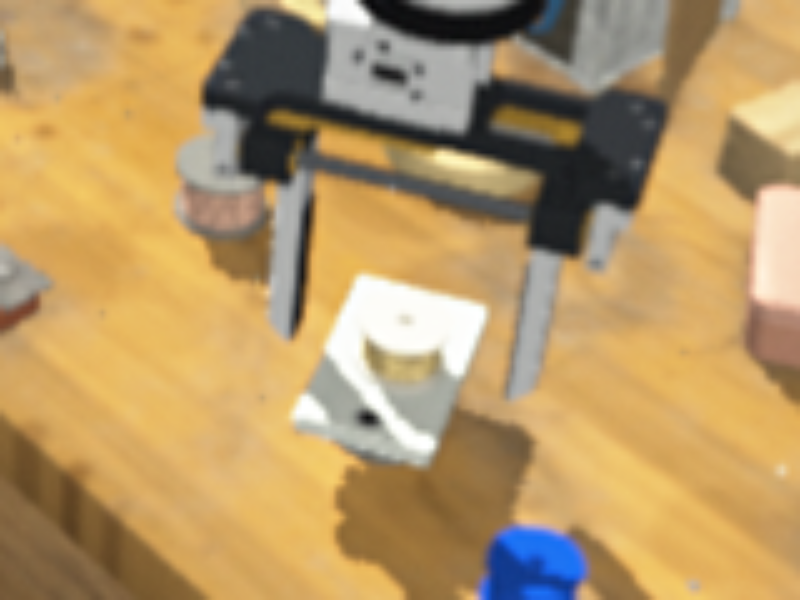

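Tips now measure z≈0.045, on either side of the spool (hub at (321,302)). Closing.

Emit:
{"fn": "drive_tool", "kwargs": {"commands": [[[0, 0, 0, 0], [0, 0, 0, 0], [0, 0, 0, 0], [0, 0, 0, 0], [0, 0, 0, 0], [0, 0, 0, 0], [0, 0, 0, 0], [0, 0, 0, 0], [0, 0, 0, 0], [0, 0, 0, 0], [0, 0, 0, 0]]], "grip": 0}}

```text
time: 9.85
tool_pos: [0.4796, -0.2623, 0.016]
ee_rot: [-0.604, 1.571, 3.044]
wrist_force: [-1.5, 0.6, 2.2]
width: 0.0363
```

Emit:
{"fn": "drive_tool", "kwargs": {"commands": [[[-0.01, 0, 0, 0], [-0.02, 0, 0, 0], [-0.03, 0, 0, 0], [0, 0, 0, 0]]]}}

```text
time: 10.25
tool_pos: [0.4807, -0.2629, 0.0323]
ee_rot: [2.09, 1.568, -0.546]
wrist_force: [1.3, 0.5, 0.2]
width: 0.0363
```

Run:
```python
from h import *
w=snap('wrist','w5');s=snap('scene','s5');cv2.imwrite('pics/s5c.png',cv2.resize(s['pixels'][220:340,300:460,::-1],None,fx=5,fy=5))
o=robot.get_obs();print(o['time'],o['tool_pos'],o['wrist_force'],o['width'])
```

```text
10.35 [ 0.48006362 -0.26246498  0.0312599 ] [-0.07530932  0.52760439 -1.15626236] 0.03608879348925237
```

View pics/w5.png

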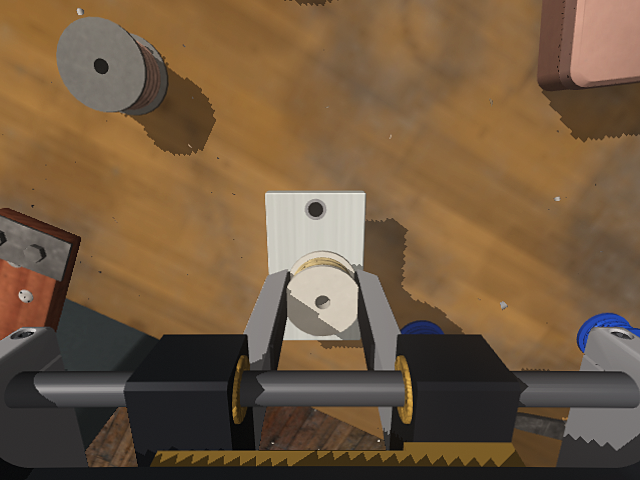

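View pics/s5c.png

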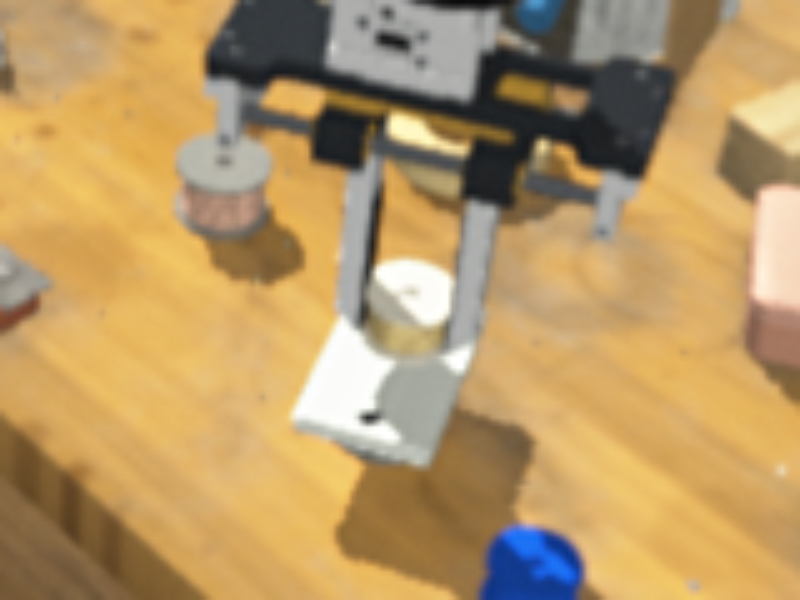

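The spool is held upright: hub at wrist (322,302), clear of the plate. Next I lift and carry it to the board.

Emit:
{"fn": "drive_tool", "kwargs": {"commands": [[[-0.05, 0, 0, 0], [-0.1, 0, 0, 0], [-0.1, 0, 0, 0], [-0.08, 0, 0, 0], [-0.03, -0.04, -0.023, 0]]]}}

```text
time: 10.85
tool_pos: [0.4812, -0.2522, 0.1242]
ee_rot: [2.006, 1.565, -0.631]
wrist_force: [0.1, 0.1, -1.1]
width: 0.0364
```

Emit:
{"fn": "drive_tool", "kwargs": {"commands": [[[0, -0.08, -0.045, 0], [0, -0.11, -0.063, 0], [0, -0.11, -0.063, 0], [0, -0.11, -0.063, 0], [0, -0.11, -0.063, 0], [0, -0.11, -0.063, 0], [0, -0.11, -0.063, 0], [0, -0.11, -0.063, 0], [0, -0.11, -0.063, 0], [0, -0.11, -0.063, 0], [0, -0.11, -0.063, 0], [0, -0.11, -0.063, 0], [0, -0.11, -0.063, 0], [0, -0.11, -0.063, 0], [0, -0.11, -0.063, 0], [0, -0.11, -0.063, 0], [0, -0.11, -0.063, 0], [0, -0.11, -0.063, 0], [0, -0.08, -0.045, 0], [0, 0, 0, 0]]]}}

```text
time: 12.85
tool_pos: [0.4861, 0.3368, 0.1198]
ee_rot: [-0.734, 1.569, 2.918]
wrist_force: [0.0, -0.4, -0.8]
width: 0.0362
```

Run:
```python
from h import *
w=snap('wrist','w6');s=snap('scene','s6')
o=robot.get_obs();print(o['time'],o['tool_pos'],o['wrist_force'],o['width'])
```

```text
12.95 [0.48683343 0.3339364  0.12006954] [ 0.01068253  0.89851055 -1.11058459] 0.0362853965725272
```

View pics/w6.png

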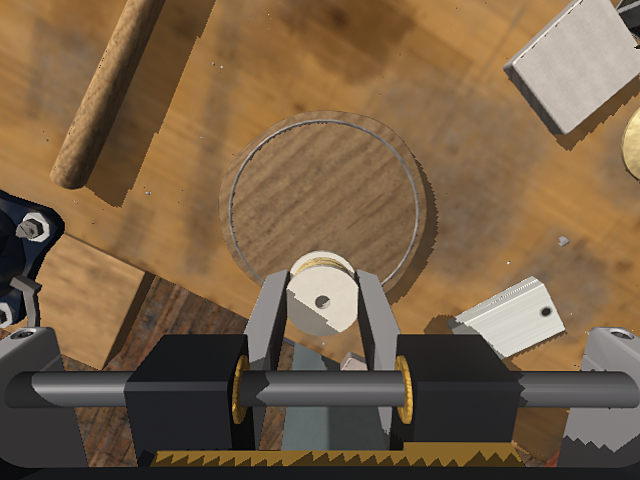

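View pics/s6.png

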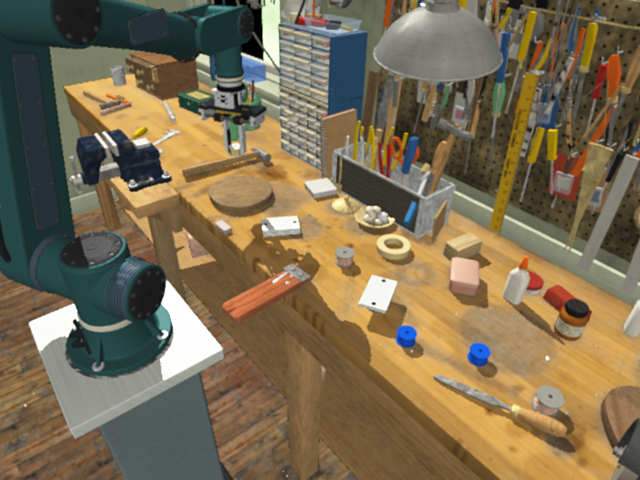

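Run:
```python
from h import *
w=load('w6')
for p in [(231,208),(417,208),(324,121),(260,150),(390,150),(240,250),(409,250)]: print('groove',(onplane(w,*p,.022)*1000).round(1),depthpt(w,*p)[2].round(4))
P=np.array([onplane(w,*p,.022)[:2] for p in [(231,208),(417,208),(324,121)]])
A=np.c_[2*P,np.ones(3)];x=np.linalg.solve(A,(P**2).sum(1));print('centre',x[:2],'r',np.sqrt(x[2]+x[:2]@x[:2]))
for p in [(322,285),(310,310),(335,320)]: print('spool top z',depthpt(w,*p).round(4))
for p in [(320,180),(350,220)]: print('board',depthpt(w,*p).round(4))
```

```text
groove [461.6 418.2  22. ] 0.0206
groove [544.4 270.4  22. ] 0.0211
groove [568.5 381.1  22. ] 0.0217
groove [520.5 417.9  22. ] 0.0212
groove [575.7 319.5  22. ] 0.0192
groove [428.9 393.7  22. ] 0.0197
groove [507.  254.4  22. ] 0.0197
centre [0.49411286 0.3393337 ] r 0.08531491361314707
spool top z [0.4942 0.3414 0.1666]
spool top z [0.4788 0.3399 0.1667]
spool top z [0.4804 0.3258 0.1673]
board [0.5233 0.3598 0.021 ]
board [0.5045 0.3174 0.0198]
```

Emit:
{"fn": "drive_tool", "kwargs": {"commands": [[[0.04, -0.004, -0.034, 0], [0.08, 0, 0, 0], [0.08, 0, 0, 0], [0.08, 0, 0, 0], [0.08, 0, 0, 0], [0.05, 0, 0, 0], [0.03, 0, 0, 0], [0.016, 0, 0, 0], [0.008, 0, 0, 0], [0, 0, 0, 0], [0, 0, 0, 0]]]}}

```text
time: 14.05
tool_pos: [0.4954, 0.3392, 0.0058]
ee_rot: [-3.119, 1.569, 0.529]
wrist_force: [0.5, -0.4, -0.1]
width: 0.0362
```

Run:
```python
from h import *
w=snap('wrist','w7');s=snap('scene','s7');cv2.imwrite('pics/s7c.png',cv2.resize(s['pixels'][100:230,170:330,::-1],None,fx=5,fy=5,interpolation=cv2.INTER_CUBIC)[:600])
for p in [(322,285),(310,310),(335,320),(320,180),(350,190)]: print(depthpt(w,*p).round(4))
o=robot.get_obs();print(o['time'],o['tool_pos'],o['wrist_force'],o['width'])
```

```text
[0.5037 0.344  0.0533]
[0.4882 0.3425 0.053 ]
[0.4891 0.3281 0.0525]
[0.5458 0.3686 0.0207]
[0.5491 0.3511 0.0202]
14.15 [0.49529275 0.33918679 0.00565284] [ 0.26588411  0.61118503 -0.42857527] 0.03604506860919975
```

View pics/s7c.png

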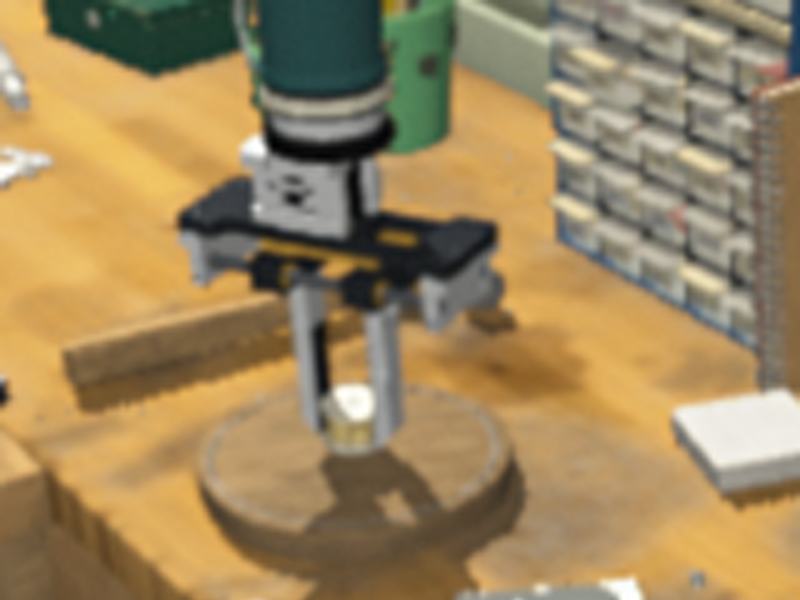

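Emit:
{"fn": "drive_tool", "kwargs": {"commands": [[[0.012, 0, 0, 0], [0.008, 0, 0, 0], [0.004, 0, 0, 0], [0.002, 0, 0, 0], [0, 0, 0, 0], [0, 0, 0, 0]]]}}

```text
time: 14.75
tool_pos: [0.4948, 0.3389, -0.0017]
ee_rot: [-2.324, 1.571, 1.323]
wrist_force: [-0.6, 0.2, -1.0]
width: 0.0362
```

Emit:
{"fn": "drive_tool", "kwargs": {"commands": [[[0.002, 0, 0, 0], [0, 0, 0, 0]]]}}

```text
time: 14.95
tool_pos: [0.4948, 0.3389, -0.0022]
ee_rot: [-2.333, 1.571, 1.314]
wrist_force: [-0.8, 0.5, -0.7]
width: 0.0365
```

Emit:
{"fn": "drive_tool", "kwargs": {"commands": [[[0.002, 0, 0, 0], [0, 0, 0, 0]]]}}

```text
time: 15.15
tool_pos: [0.4948, 0.3388, -0.0028]
ee_rot: [-0.511, 1.571, 3.136]
wrist_force: [0.2, 0.6, -1.7]
width: 0.0364
```

Emit:
{"fn": "drive_tool", "kwargs": {"commands": [[[0.002, 0, 0, 0], [0, 0, 0, 0]]]}}

```text
time: 15.35
tool_pos: [0.4949, 0.3389, -0.0029]
ee_rot: [-2.942, 1.571, 0.706]
wrist_force: [-1.0, -0.1, 0.7]
width: 0.0364
```

Emit:
{"fn": "drive_tool", "kwargs": {"commands": [[[0.002, 0, 0, 0], [0, 0, 0, 0]]]}}

```text
time: 15.55
tool_pos: [0.495, 0.339, -0.003]
ee_rot: [-3.037, 1.57, 0.611]
wrist_force: [-1.7, -0.6, 2.9]
width: 0.0368
```

Run:
```python
from h import *
w=snap('wrist','w8');
for p in [(322,285),(310,310),(335,320),(320,180),(350,190)]: print(depthpt(w,*p).round(4))
o=robot.get_obs();print(o['time'],o['tool_pos'],o['wrist_force'],o['width'])
```

```text
[0.5032 0.3437 0.0444]
[0.4878 0.3423 0.0444]
[0.4891 0.3281 0.0446]
[0.5465 0.3689 0.0212]
[0.5496 0.3522 0.0209]
15.6 [ 0.49494785  0.33896533 -0.00304966] [-1.15433891 -0.66606306  3.81764779] 0.036280953642969495
```

The vertical force rises to 3.8 N and the spool top measures 0.0445, which is the board's 0.021 plus 24 mm. It is seated, so I release it.

Emit:
{"fn": "drive_tool", "kwargs": {"commands": [[[0, 0, 0, 0], [0, 0, 0, 0], [0, 0, 0, 0], [0, 0, 0, 0], [0, 0, 0, 0], [0, 0, 0, 0], [0, 0, 0, 0], [0, 0, 0, 0], [0, 0, 0, 0], [0, 0, 0, 0]]], "grip": 1}}

```text
time: 16.6
tool_pos: [0.4948, 0.3389, -0.0037]
ee_rot: [-2.767, 1.571, 0.88]
wrist_force: [0.2, 0.3, -0.9]
width: 0.0938
```

Emit:
{"fn": "drive_tool", "kwargs": {"commands": [[[0, 0, 0, 0], [-0.02, 0, 0, 0], [-0.05, 0, 0, 0], [-0.1, 0, 0, 0], [-0.1, 0, 0, 0], [-0.1, 0, 0, 0], [-0.1, 0, 0, 0], [0, 0, 0, 0]]]}}

```text
time: 17.4
tool_pos: [0.4976, 0.3405, 0.12]
ee_rot: [-3.13, 1.56, 0.517]
wrist_force: [1.2, 0.6, 0.3]
width: 0.0938
```

Run:
```python
from h import *
w=snap('wrist','w9');
o=robot.get_obs();print(o['time'],o['tool_pos'],o['wrist_force'],o['width'])
```

```text
17.45 [0.4963999  0.3397347  0.11710269] [0.42941192 0.1912257  0.27461724] 0.09410881940267248
```

View pics/w9.png

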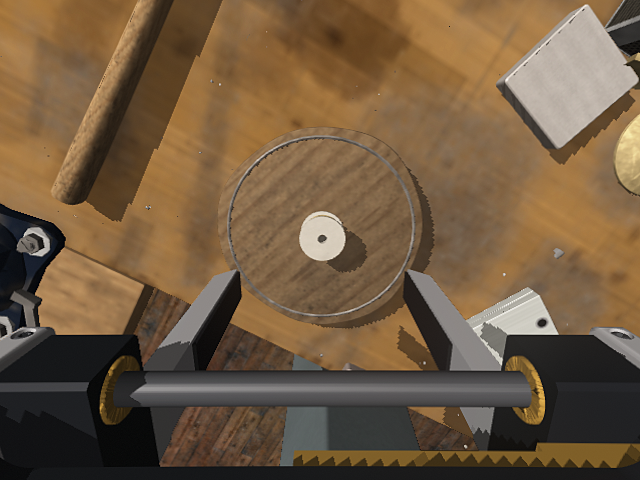

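The spool stands upright at wrist (322,238), near the board's centre. I'm going back for the plate.

Emit:
{"fn": "drive_tool", "kwargs": {"commands": [[[0, 0.05, 0.03, 0], [0, 0.112, 0.067, 0], [0, 0.112, 0.067, 0], [0, 0.112, 0.067, 0], [0, 0.112, 0.067, 0], [0, 0.112, 0.067, 0], [0, 0.112, 0.067, 0], [0, 0.112, 0.067, 0], [0, 0.112, 0.067, 0], [0, 0.112, 0.067, 0], [0, 0.112, 0.067, 0], [0, 0.112, 0.067, 0], [0, 0.112, 0.067, 0], [0, 0.112, 0.067, 0], [0, 0.112, 0.067, 0], [0, 0.112, 0.067, 0], [0, 0.112, 0.067, 0], [0, 0.112, 0.067, 0], [0, 0.108, 0.062, 0], [0, 0, 0, 0]]]}}

```text
time: 19.45
tool_pos: [0.4729, -0.2642, 0.1111]
ee_rot: [-0.737, 1.566, 2.905]
wrist_force: [0.5, 0.4, 1.2]
width: 0.0939
```

Run:
```python
from h import *
from scipy.spatial.transform import Rotation as Ro
s=snap('wrist','w10')
o=robot.get_obs();R=Ro.from_euler('xyz',o['ee_rot']).as_matrix();t=o['tool_pos'];print(o['time'],t,R.round(4))
for m,st,ct in blobs(s,(260,390,130,330),45,150): print(st,*rect(s,m,.04))
```

```text
19.5 [ 0.4732866  -0.26220911  0.1113571 ] [[-0.0038  0.4815 -0.8764]
 [ 0.0026 -0.8764 -0.4815]
 [-1.     -0.0041  0.0021]]
[ 284  167   73  114 7768] [ 479.3 -258.7] [98.7 59.1] 28.946074
```

View pics/w10.png

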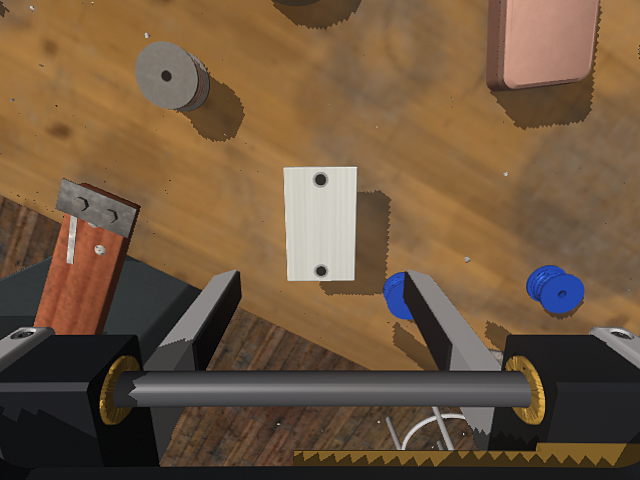

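Emit:
{"fn": "drive_tool", "kwargs": {"commands": [[[0.04, 0, -0.022, 0], [0.08, 0, 0, 0], [0.08, 0, 0, 0], [0.08, 0, 0, 0], [0.07, 0, 0, 0], [0.04, 0, 0, 0], [0.02, 0, 0, 0], [0.012, 0, 0, 0], [0, 0, 0, 0], [0, 0, 0, 0]]]}}

```text
time: 20.5
tool_pos: [0.4808, -0.2588, 0.0091]
ee_rot: [2.11, 1.569, -0.526]
wrist_force: [-0.3, 0.6, 0.2]
width: 0.0938
```

Run:
```python
from h import *
w=snap('wrist','w11');s=snap('scene','s11');cv2.imwrite('pics/s11c.png',cv2.resize(s['pixels'][220:340,300:460,::-1],None,fx=5,fy=5,interpolation=cv2.INTER_CUBIC))
for m,st,ct in blobs(w,(250,400,150,360),45,150): print(st,*rect(w,m,.04))
for u in (233,236,408,411): print([depthpt(w,u,v).round(3).tolist() for v in range(270,280,3)])
o=robot.get_obs();print(o['time'],o['tool_pos'],o['wrist_force'],o['width'])
```

```text
[  265   204   112   156 13862] [ 481.  -257.6] [94.6 58.7] 29.044111
[272 346  21  14 157] [ 432.2 -258.4] [ 9. 12.] 116.71364
[[0.464, -0.21, 0.036], [0.465, -0.211, 0.04], [0.465, -0.212, 0.043], [0.465, -0.213, 0.046]]
[[0.465, -0.212, 0.036], [0.465, -0.213, 0.038], [0.464, -0.213, 0.041], [0.464, -0.214, 0.042]]
[[0.513, -0.297, 0.036], [0.511, -0.297, 0.037], [0.511, -0.296, 0.041], [0.51, -0.296, 0.045]]
[[0.513, -0.298, 0.037], [0.513, -0.297, 0.04], [0.512, -0.297, 0.044], [0.511, -0.297, 0.046]]
20.6 [ 0.48079884 -0.25895879  0.00915941] [-0.32239445  1.39313248 -0.34441007] 0.09389818498953649
```

View pics/w11.png

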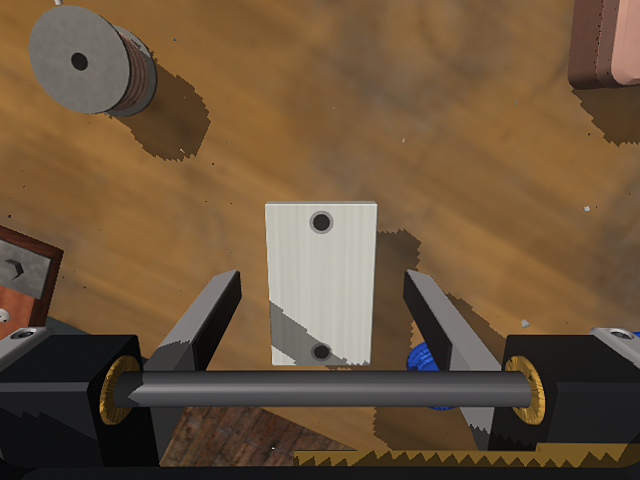

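View pics/s11c.png

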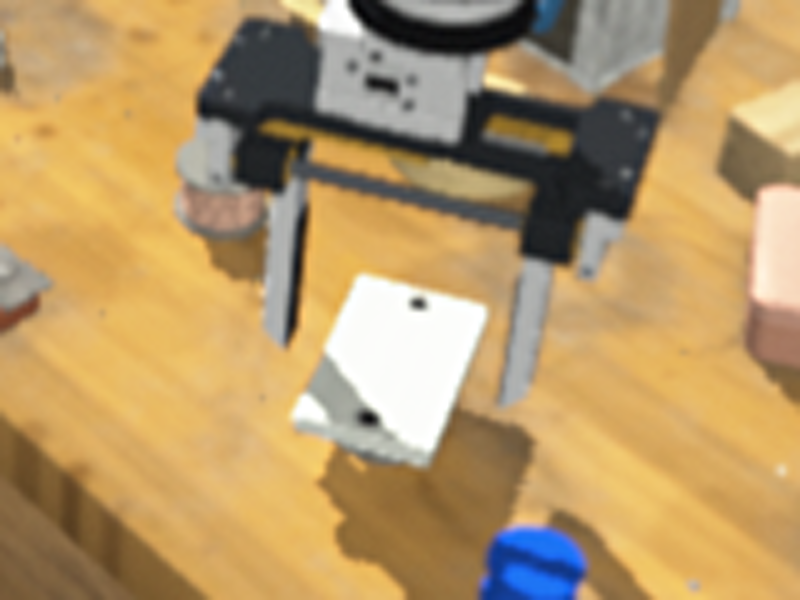

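Emit:
{"fn": "drive_tool", "kwargs": {"commands": [[[0.015, 0, 0.008, 0], [0.011, 0, 0, 0], [0, 0, 0, 0], [0, 0, 0, 0]]]}}

```text
time: 21.0
tool_pos: [0.4783, -0.2595, 0.0015]
ee_rot: [-1.394, 1.57, 2.253]
wrist_force: [0.3, -0.7, -0.3]
width: 0.0942
```

Emit:
{"fn": "drive_tool", "kwargs": {"commands": [[[0, 0, 0, 0], [0, 0, 0, 0], [0, 0, 0, 0], [0, 0, 0, 0], [0, 0, 0, 0], [0, 0, 0, 0], [0, 0, 0, 0], [0, 0, 0, 0]]], "grip": 0}}

```text
time: 21.8
tool_pos: [0.4785, -0.2595, 0.0018]
ee_rot: [2.652, 1.571, 0.017]
wrist_force: [0.6, -0.2, -0.4]
width: 0.0598
```

Run:
```python
from h import *
w=snap('wrist','w12');s=snap('scene','s12');cv2.imwrite('pics/s12c.png',cv2.resize(s['pixels'][220:340,300:460,::-1],None,fx=5,fy=5,interpolation=cv2.INTER_CUBIC))
o=robot.get_obs();print(o['time'],o['tool_pos'],o['wrist_force'],o['width'])
for p in [(300,230),(340,230),(320,260),(310,300),(335,300)]: print(p,depthpt(w,*p).round(4))
```

```text
21.9 [ 0.47855543 -0.25953462  0.00181443] [0.73914846 0.14115988 0.44292274] 0.05943119820615766
(300, 230) [ 0.5044 -0.2321  0.0399]
(340, 230) [ 0.5142 -0.2502  0.0391]
(320, 260) [ 0.4948 -0.2492  0.0391]
(310, 300) [ 0.4717 -0.2556  0.0392]
(335, 300) [ 0.4784 -0.2676  0.0392]
```

View pics/w12.png

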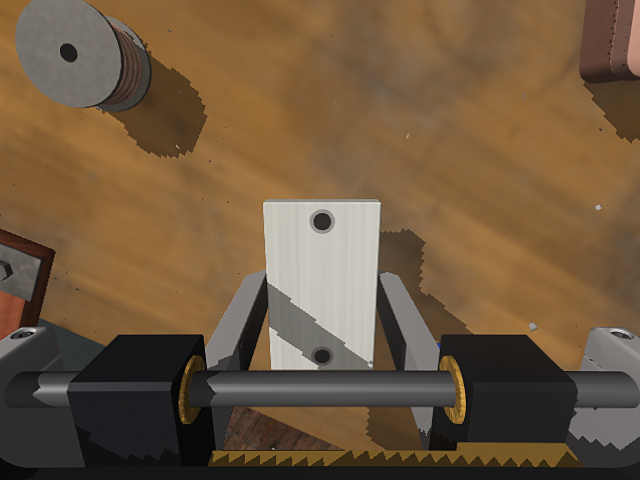

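View pics/s12c.png

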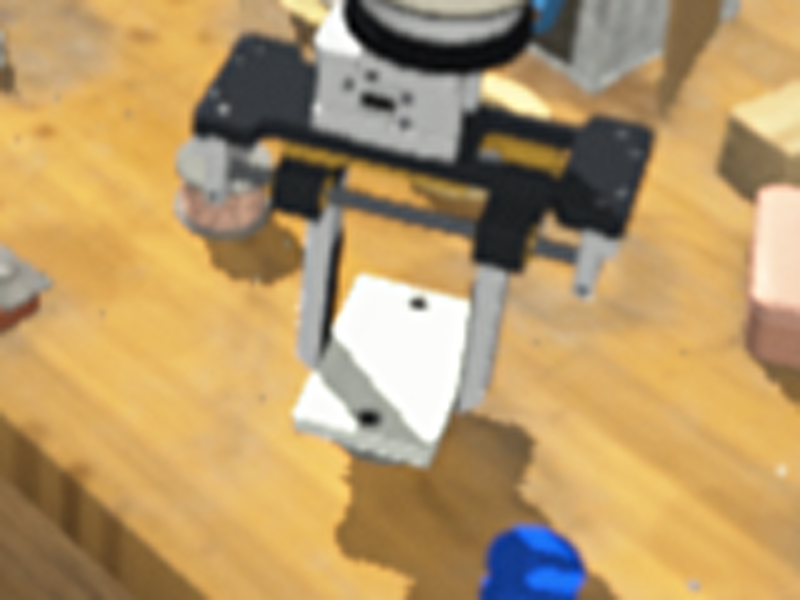

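The fingers have stopped at 59.4 mm on the 60 mm plate, with holes at (322,221) and (322,356), centred between them. I'll lift a little and check.

Emit:
{"fn": "drive_tool", "kwargs": {"commands": [[[0, 0, 0, 0], [0, 0, 0, 0], [-0.008, 0, 0, 0], [-0.016, 0, 0, 0], [-0.03, 0, 0, 0], [-0.03, 0, 0, 0], [0, 0, 0, 0]]]}}

```text
time: 22.6
tool_pos: [0.4796, -0.2603, 0.0247]
ee_rot: [2.067, 1.567, -0.568]
wrist_force: [0.6, 0.2, -1.2]
width: 0.0598
```

Run:
```python
from h import *
w=snap('wrist','w13');s=snap('scene','s13');cv2.imwrite('pics/s13c.png',cv2.resize(s['pixels'][220:340,300:460,::-1],None,fx=5,fy=5,interpolation=cv2.INTER_CUBIC))
o=robot.get_obs();print(o['time'],o['tool_pos'],o['wrist_force'],o['width'])
for p in [(300,230),(340,230),(320,260),(310,300),(335,300),(320,335)]: print(p,depthpt(w,*p).round(4))
```

```text
22.7 [ 0.47879536 -0.2597146   0.02333619] [ 0.31536518  0.09451889 -1.95739586] 0.059599927389660114
(300, 230) [ 0.5052 -0.2328  0.0622]
(340, 230) [ 0.5151 -0.2508  0.0621]
(320, 260) [ 0.4956 -0.2499  0.0614]
(310, 300) [ 0.4726 -0.2564  0.0618]
(335, 300) [ 0.4794 -0.2683  0.0621]
(320, 335) [ 0.4563 -0.2716  0.0622]
```

View pics/s13c.png

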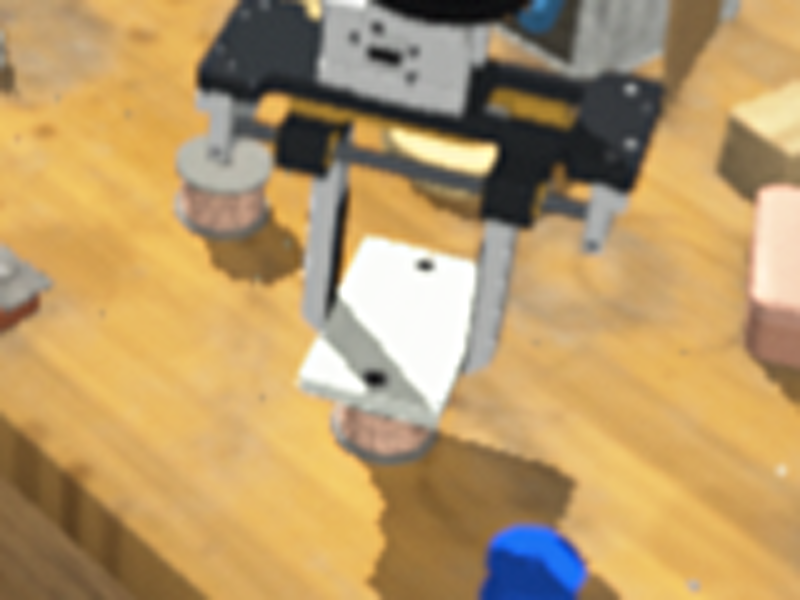

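The plate is level (all points at 0.0615 to 0.062) and the copper spool stayed in place. I'm carrying it to the pile.

Emit:
{"fn": "drive_tool", "kwargs": {"commands": [[[-0.05, 0, 0, 0], [-0.08, 0, 0, 0], [-0.08, 0, 0, 0], [-0.06, 0, 0, 0], [0, -0.05, -0.03, 0], [0, -0.1, -0.057, 0], [0, -0.1, -0.057, 0], [0, -0.1, -0.057, 0], [0, -0.1, -0.057, 0], [0, -0.1, -0.057, 0], [0, -0.1, -0.057, 0], [0, -0.1, -0.057, 0], [0, -0.1, -0.057, 0], [0, -0.1, -0.057, 0], [0, -0.1, -0.057, 0], [0, -0.1, -0.057, 0], [0, -0.1, -0.057, 0], [0, -0.055, -0.032, 0], [0, 0, 0, 0]]]}}

```text
time: 24.6
tool_pos: [0.482, 0.1187, 0.0892]
ee_rot: [-0.85, 1.568, 2.802]
wrist_force: [0.4, -0.6, -2.3]
width: 0.0593
```

Emit:
{"fn": "drive_tool", "kwargs": {"commands": [[[0, 0, 0, 0.01], [0, 0, 0, 0.02], [0, 0, 0, 0.02], [0, 0, 0, 0.02], [0, 0, 0, 0.02], [0, 0, 0, 0.02], [0, 0, 0, 0.02], [0, 0, 0, 0.02], [0, 0, 0, 0.01], [0, 0, 0, 0.005], [0, 0, 0, 0], [0, 0, 0, 0]]]}}

```text
time: 25.8
tool_pos: [0.483, 0.1157, 0.0898]
ee_rot: [0.807, 1.57, -2.865]
wrist_force: [-0.6, 0.0, -1.3]
width: 0.0595
```

Run:
```python
from h import *
from scipy.spatial.transform import Rotation as Ro
w=snap('wrist','w14')
o=robot.get_obs();R=Ro.from_euler('xyz',o['ee_rot']).as_matrix();print(o['time'],o['tool_pos'],R.round(4),o['joint_positions'].round(2),o['wrist_force'],o['width'])
```

```text
25.85 [0.48313147 0.11584828 0.08994336] [[-7.000e-04 -5.062e-01 -8.624e-01]
 [-1.000e-04 -8.624e-01  5.062e-01]
 [-1.000e+00  5.000e-04  5.000e-04]] [ 0.12  0.    1.63 -0.    1.5   2.22] [-0.71286982  0.68896644 -1.9353119 ] 0.059595509956486374
```

View pics/w14.png

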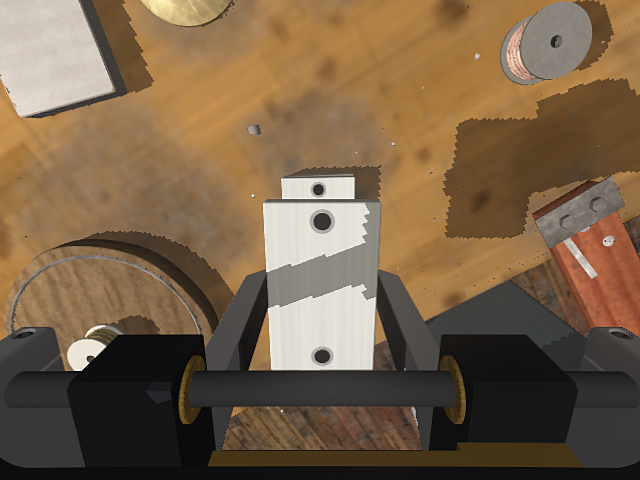

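Run:
```python
from h import *
from scipy.spatial.transform import Rotation as Ro
w=load('w14')
o=robot.get_obs();R=Ro.from_euler('xyz',o['ee_rot']).as_matrix();t=o['tool_pos']
cv2.imwrite('pics/w14c.png',cv2.resize(w['pixels'][165:240,255:390,::-1],None,fx=5.9,fy=5.9,interpolation=cv2.INTER_CUBIC))
zs=[depthpt(w,*p)[2] for p in [(300,240),(340,215),(290,330)]];print(zs);zt=float(np.mean(zs))
for n,u,v,z in [('pile hole',318.5,189.5,.02),('pc',281.5,177.5,.02),('pc',354,176.5,.02),('hold h1',322,221,zt),('hold h2',321.5,356,zt),('hc',263.5,200,zt),('hc',380.5,200,zt)]:
    p=onplane(w,u,v,z);print(n,(p*1000).round(1),'tool',((p-t)@R*1000).round(1))
print(depthpt(w,295,188),depthpt(w,345,188))
```

```text
[np.float64(0.126257113615349), np.float64(0.12643430542148773), np.float64(0.12802250815083868)]
pile hole [518.6  97.9  20. ] tool [ 69.9  -2.5 -39.7]
pc [542.  118.7  20. ] tool [ 69.9 -32.3 -49.3]
pc [513.2  67.9  20. ] tool [ 69.9  26.1 -50.2]
hold h1 [517.7  95.3 126.9] tool [-37.    0.3 -40.2]
hold h2 [448.5 136.1 126.9] tool [-36.9   0.1  40.1]
hc [541.9 115.1 126.9] tool [-37.  -29.1 -51. ]
hc [512.2  64.5 126.9] tool [-37.   29.6 -51.1]
[0.52918666 0.11390388 0.01909024] [0.50842123 0.07872433 0.01820611]
```

View pics/w14c.png

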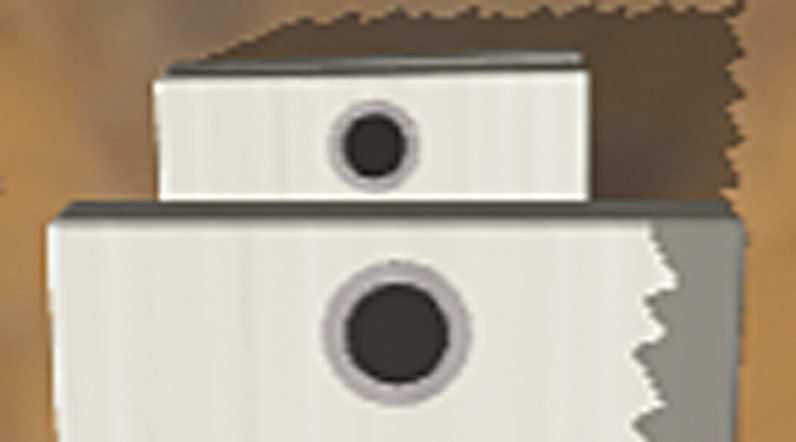

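Emit:
{"fn": "drive_tool", "kwargs": {"commands": [[[0.02, -0.007, 0.001, -0.003], [0.06, 0, 0, 0], [0.07, 0, 0, 0], [0.07, 0, 0, 0], [0.06, 0, 0, 0], [0.04, 0, 0, 0], [0.025, 0, 0, 0], [0.015, 0, 0, 0], [0.01, 0, 0, 0], [0, 0, 0, 0], [0, 0, 0, 0]]]}}

```text
time: 26.95
tool_pos: [0.4847, 0.1179, -0.0016]
ee_rot: [-2.446, 1.57, 0.183]
wrist_force: [-0.3, -0.1, -1.7]
width: 0.0597
```

Run:
```python
from h import *
from scipy.spatial.transform import Rotation as Ro
w=snap('wrist','w15');s=snap('scene','s15');cv2.imwrite('pics/s15c.png',cv2.resize(s['pixels'][150:260,210:370,::-1],None,fx=5,fy=5,interpolation=cv2.INTER_CUBIC))
o=robot.get_obs();print(o['time'],o['tool_pos'],o['ee_rot'],o['wrist_force'],o['width'])
for p in [(300,230),(340,230),(310,330)]: print(p,depthpt(w,*p).round(4))
```

```text
27.05 [ 0.48465992  0.11793621 -0.00163469] [-2.45963669  1.56959946  0.17002669] [-0.18737017  0.06676919 -1.5557271 ] 0.05981388186486501
(300, 230) [0.5211 0.1103 0.0359]
(340, 230) [0.511  0.0924 0.0355]
(310, 330) [0.5564 0.0775 0.2031]
```

View pics/w15.png

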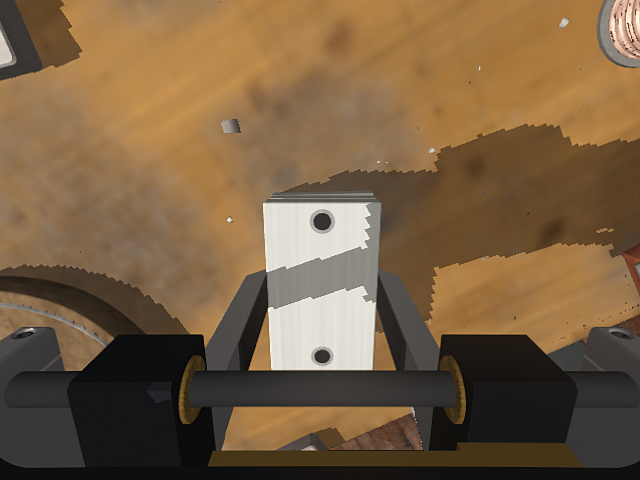

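View pics/s15c.png

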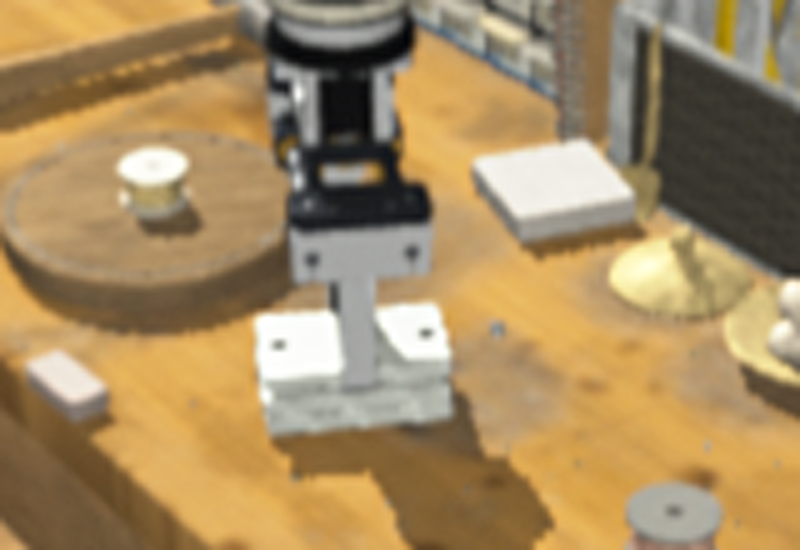

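The spool stands upright on the board behind, and the plate is in line about 6 mm above the pile. Lowering slowly.

Emit:
{"fn": "drive_tool", "kwargs": {"commands": [[[0.008, 0, 0, 0], [0.006, 0, 0, 0], [0.004, 0, 0, 0], [0.002, 0, 0, 0], [0, 0, 0, 0], [0, 0, 0, 0]]]}}

```text
time: 27.65
tool_pos: [0.4843, 0.1178, -0.0069]
ee_rot: [-2.829, 1.571, -0.2]
wrist_force: [-1.6, -1.3, 1.9]
width: 0.0596
```

Emit:
{"fn": "drive_tool", "kwargs": {"commands": [[[0.002, 0, 0, 0], [0, 0, 0, 0]]]}}

```text
time: 27.85
tool_pos: [0.4844, 0.1178, -0.0073]
ee_rot: [-2.979, 1.57, -0.349]
wrist_force: [-1.5, -1.7, 3.1]
width: 0.0597
```

Emit:
{"fn": "drive_tool", "kwargs": {"commands": [[[0.002, 0, 0, 0], [0, 0, 0, 0]]]}}

```text
time: 28.05
tool_pos: [0.4846, 0.1177, -0.0078]
ee_rot: [-2.961, 1.57, -0.332]
wrist_force: [-1.6, -1.9, 4.9]
width: 0.0596
```

Emit:
{"fn": "drive_tool", "kwargs": {"commands": [[[0.002, 0, 0, 0], [0, 0, 0, 0]]]}}

```text
time: 28.25
tool_pos: [0.4846, 0.1176, -0.0082]
ee_rot: [-3.017, 1.57, -0.388]
wrist_force: [-1.5, -2.5, 5.0]
width: 0.0596
```

Run:
```python
from h import *
w=snap('wrist','w16');s=snap('scene','s16');cv2.imwrite('pics/s16c.png',cv2.resize(s['pixels'][190:250,240:320,::-1],None,fx=10,fy=10,interpolation=cv2.INTER_CUBIC))
o=robot.get_obs();print(o['time'],o['tool_pos'],o['wrist_force'],o['width'])
for p in [(280,230),(300,230),(340,230),(368,230),(290,255),(310,310),(345,310)]: print(p,depthpt(w,*p).round(4))
```

```text
28.35 [ 0.48459591  0.11761165 -0.00821243] [-1.86966148 -2.38652286  6.17576571] 0.05974529115402315
(280, 230) [0.526  0.119  0.0288]
(300, 230) [0.5211 0.11   0.0294]
(340, 230) [0.5108 0.0921 0.0284]
(368, 230) [0.5039 0.0795 0.0291]
(290, 255) [0.5117 0.1216 0.0289]
(310, 310) [0.4785 0.1285 0.0287]
(345, 310) [0.4698 0.1113 0.0302]
```

View pics/s16c.png

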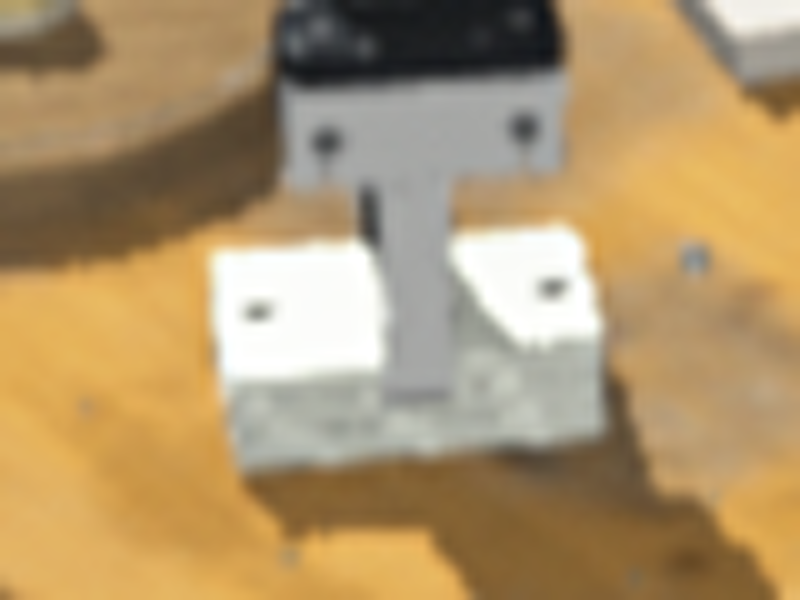

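View pics/w16.png

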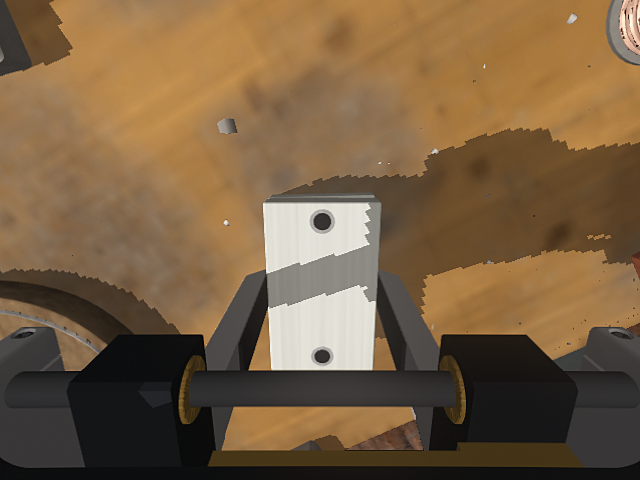

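The plate top measures 0.029 (it should be 0.030, and readings run about 1 mm low) and about 6 N of contact shows. It is seated flush with the pile, so I release.

Emit:
{"fn": "drive_tool", "kwargs": {"commands": [[[0, 0, 0, 0], [0, 0, 0, 0], [0, 0, 0, 0], [0, 0, 0, 0], [0, 0, 0, 0], [0, 0, 0, 0], [0, 0, 0, 0], [0, 0, 0, 0]]], "grip": 1}}

```text
time: 29.15
tool_pos: [0.4842, 0.1179, -0.0087]
ee_rot: [-1.827, 1.571, 0.802]
wrist_force: [-0.4, -0.4, 0.0]
width: 0.0941
```

Emit:
{"fn": "drive_tool", "kwargs": {"commands": [[[0, 0, 0, 0], [-0.02, 0, 0, 0], [-0.05, 0, 0, 0], [-0.1, 0, 0, 0], [-0.1, 0, 0, 0], [-0.1, 0, 0, 0], [-0.1, 0, 0, 0], [-0.1, 0, 0, 0], [0, 0, 0, 0], [0, 0, 0, 0]]]}}

```text
time: 30.15
tool_pos: [0.4845, 0.1179, 0.1345]
ee_rot: [-2.464, 1.569, 0.165]
wrist_force: [-0.8, -0.1, -0.7]
width: 0.094
```

Run:
```python
from h import *
w=snap('wrist','w17');s=snap('scene','s17');cv2.imwrite('pics/s17c.png',cv2.resize(s['pixels'][150:260,200:360,::-1],None,fx=5,fy=5,interpolation=cv2.INTER_CUBIC))
o=robot.get_obs();print(o['time'],o['tool_pos'],o['wrist_force'],o['width'])
for m,st,ct in blobs(w,(255,390,130,330),45,150): print(st,*rect(w,m,.03))
```

```text
30.25 [0.48320735 0.11773272 0.13228606] [0.43942025 0.31109047 0.44831279] 0.09418454524980288
[ 290  172   65  102 6258] [485.5 117.3] [59.4 98.4] 150.73299
```

View pics/w17.png

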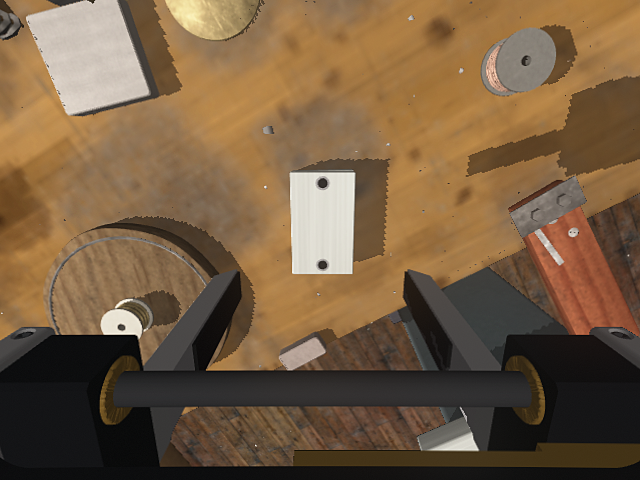

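View pics/s17c.png

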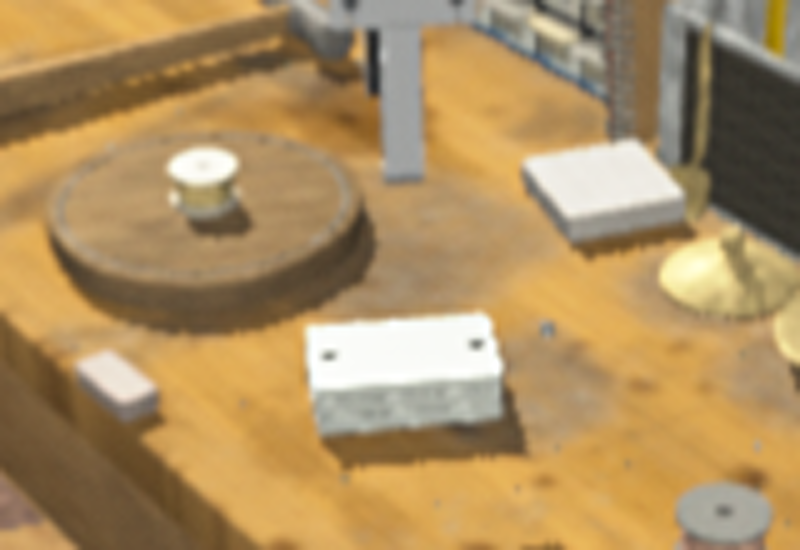

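The plate lies on the pile at wrist (322,224), edges in line, and the spool is upright on the board. The arm is clear, so I hand in.

```bash
python3 -c "
from bench import robot
print(robot.close_job())"
```

```text
the job is handed in; nothing more can be done
None
```

Both pieces are moved: the brass-wire spool stands upright on the round board, and the spacer plate lies squarely on the spacer pile. I handed the job in at about 30 s of the 72 s; the hand-in gives no verdict.

**First grasp failed:** it closed on air above the spool without touching it. The images showed the fingertips about 29 mm higher than the reported TCP, so I corrected for that on every later move.

**Last checks:**
- **Spool:** upright in the last wrist and scene pictures. It was set down within a few millimetres of the board's centre, and its top measured 23.5 mm above the board (nominal 24). The grip read 36 mm on the 40 mm flange, which I did not explain, but the hold was stable.
- **Plate:** centre at (485.5, 117.3) mm and 150.7°, against my earlier measurement of the pile at about (483.5, 117) mm and 150.3°. Its top read 29 mm where 30 was expected; depth readings ran about 1 mm low throughout.
- **Contact:** set-down forces were about 4 N for the spool and 6 N for the plate. After retreating, the fingers were well above everything.

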